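# Release a seed ball into the tray with the rocker gate

## Task

Push the bamboo tray along the bench, without picking it up, until its far end rests squarely against the stop bar, with the mouth of the seed-ball chute over it. Then press down the paddle end of the rocking lever with the fingertips so that the other end lifts the gate and the clay ball rolls into the tray, and let the paddle come back up so that the gate is shut. Do not touch the ball or the gate, and leave everything else on the bench where it is.

Things in the scene. Friction and masses are not known exactly. Their poses are not given: they have to be found in the camera images.
- dispenser: seed-ball dispenser, fixed; origin on the bench, x away from the robot (the way the tray is pushed), y left. Plywood base (x -45 to 180, y 20 to 210 mm) with two 138 mm tall cheeks at x = 0 for the lever, which lies along x at y = 80, beam 125 mm up. Open aluminium chute along y at x = 120, 52 mm wide, from y = 210 (about 120 mm high) down to its mouth at y = -58 (underside 44 mm up).
- tray_stop (a point): point on the front face of the 30 mm high, 220 mm long plywood stop bar (dispenser x = 165, y = -115, 15 mm above the bench) where the middle of the tray's far end belongs. The face is square to the dispenser's x axis.
- chute_mouth (a point): middle of the chute floor at its open lower end, 50 mm above the bench; the ball flies out here towards -y of the dispenser
- tray: loose bamboo tray, 140 mm along its x, 150 mm along its y, walls 30 mm high and 6 mm thick, slatted floor 5 to 9 mm up, 0.25 kg; origin at the centre of its underside. Starts 70 to 110 mm short of the stop on the robot's side, up to 15 mm off sideways, slightly turned. Home against the stop its origin is at x = 95, y = -115 mm of the dispenser, the chute mouth 14 mm above its walls.
- paddle (a point): flat wooden paddle, 50 x 44 mm, at the robot's end of the rocking lever, 110 mm from the pivot; this point is the centre of its top face, 137 mm above the bench at rest. To be pressed down.
- lever (a joint): angle of the rocking lever, 0 at rest (level, gate shut), 0.32 rad at its stop (paddle about 35 mm lower and a little nearer the pivot). The gate is high enough for the ball from about 0.22 rad. A spring returns it; pressing takes about 3 N at first and 6 N at the stop.
- gate (a point): steel gate plate, 30 mm wide, 42 mm tall, hanging from the far end of the lever, 120 mm beyond the pivot, into the chute; this point is the middle of its lower edge. Not to be touched.
- seed_ball_center (a point): centre of the loose clay seed ball, 32 mm across, that waits in the chute against the gate. Let go, it rolls about 140 mm down the chute in about 0.6 s and drops into the tray. Not to be touched.
- black_pot: black plastic plant pot, 120 mm across, 110 mm tall, left of the dispenser; origin at its foot centre; to be left alone
- thimble_pot: tiny terracotta pot, 40 mm across and 42 mm tall, between the tray and the paddle; origin at its foot centre; to be left alone
- clay_saucer: shallow clay saucer, 130 mm across, 22 mm tall, left of the paddle; origin at its foot centre; to be left alone
- garden_fork: red-handled steel hand fork, 300 mm long, lying to the right of the tray, at most 26 mm high; origin near its middle; to be left alone
- spray_bottle: white plastic spray bottle with press-button nozzle, 72 mm across, 198 mm tall, right of the fork; origin at its foot centre; to be left alone
- dibber: upright turned wooden dibber, about 34 mm across, 130 mm tall, left of the dispenser; origin at its foot centre; to be left alone
- seed_ball: the same clay ball; origin on its surface (turns as it rolls), so use its centre point instead
Things that resemble listed ones, but are neither listed nor needed, are in the scene too. What is meant by the tray is not blue or green, and is the larger of those in its own colour.

How it is judged (in metres and radians):
On the way, in this order (a step that is already met when the one before it is completed fails the run):
1. the tray is pushed home against the stop under the chute while the gate is still shut (x of tray in the frame of dispenser between 0.083 and 0.1 m and y of tray in the frame of dispenser between -0.15 and -0.08 m and angle between the x axis of tray and the x axis of dispenser, either way round below 0.15 rad and value of joint lever below 0.08 rad), for 0.1 s.
2. the paddle is pressed down with the fingers so that the gate lifts (x of tray in the frame of dispenser between 0.083 and 0.1 m and y of tray in the frame of dispenser between -0.15 and -0.08 m and angle between the x axis of tray and the x axis of dispenser, either way round below 0.15 rad and value of joint lever above 0.15 rad and contact force between the fingers and lever_c1 above 0.5 N), for 0.02 s.
3. the ball is in the tray (x of seed_ball_center in the frame of tray between -0.066 and 0.066 m and y of seed_ball_center in the frame of tray between -0.071 and 0.071 m and z of seed_ball_center in the frame of tray below 0.036 m), for 0.1 s.
At the end, for the whole second after the job is handed in: The tray stands within 12 mm of the stop, within 35 mm sideways of its place under the mouth and within 0.15 rad of square; the ball lies inside the tray, at rest (under 0.05 m/s); the lever is back within 0.04 rad of level; the robot is clear (all of step 3 and x of tray in the frame of dispenser between 0.083 and 0.1 m and y of tray in the frame of dispenser between -0.15 and -0.08 m and angle between the x axis of tray and the x axis of dispenser, either way round below 0.15 rad and value of joint lever below 0.04 rad and linear speed of seed_ball below 0.05 m/s and linear speed of tray below 0.02 m/s); the robot touches nothing.
It fails at once if the tray is lifted or tipped (height (world z) of tray above 0.012 m or angle between tray's own z axis and vertical above 0.12 rad).
It fails at once if the robot touches the ball (contact force between any of the arm, the fingers and seed_ball above 0.3 N).
It fails at once if the robot touches the gate (contact force between any of the arm, the fingers and lever_c2 above 0.5 N).
It fails at once if a bystander is moved by more than 25 mm (distance of any of black_pot, thimble_pot, clay_saucer, garden_fork, spray_bottle, dibber from where it was at the start of the episode above 0.025 m).
It also fails if it takes over 51 s, if anything falls off the work surface, if the arm or the gripper's body presses on something with over 40 N, if the wrist force passes 120 N, or if a joint passes its speed limit or range.

## Robot

A 6-joint arm with a two-finger parallel gripper is mounted at the origin on the work surface. World frame = base frame: x ahead of the robot, y to its left, z up, the work surface at z = 0. Lengths are in m, angles in degrees, forces in N, time in s.
With the tool pointing down it reaches from about 0.4 to 0.825 m from the base axis. Payload 7 kg.
Tool frame: the origin (TCP) lies on the front face of the gripper's body, between the roots of the fingers; the fingertips stand 66 mm ahead of it and the grasp point (between the pads) lies 47 mm ahead of it; z points along the fingers, y is the line along which they close (so a half turn about z gives the same grasp; the last joint's range is limited). The gripper opens to 88 mm and grips with 3 to 60 N. Pads are 19 mm wide; open, the fingers measure 130 mm over their backs; the gripper's body (78 mm by 193 mm) begins 47 mm behind the grasp point.
Start: joints at [86.809, 20.546, 0.682, 0, -70.136, -16.507], TCP at [0.228, 0.635, 0.292] pointing down, gripper open.
Joint ranges: [-176.03, 176.03], [-82.01, 121.73], [-58.28, 71.71], [-173.87, 95.51], [-174.79, -0.11], [-173.66, 173.66]. Speed limits (degrees/s): [136.94, 136.94, 172.46, 180, 180, 180].

## Interface

Orientations are given as [roll, pitch, yaw] about the fixed x, y, z axes, in that order (R = Rz(yaw) Ry(pitch) Rx(roll)).
In Python, from plant import ctrl gives the robot as it stands.
- The arm moves only by the tool send_rows, never from a script. Its argument "deltas" is a list of rows, each a list of 2 entries, a list of its own where there are three numbers: the shift along the tool's x, y, z each as a share of 800 mm, from -1 to 1, then the turn about the tool's z as a share of 90 degrees, from -1 to 1. A call has exactly 5 rows; each row is the pose to reach, as a shift and turn from the pose commanded when the call began, along the tool's axes at that moment; what a row does not reach only later rows make up. A row lasts 1/12 s, in which the tool goes at most 41.7 mm and 7.16 degrees, less where a joint would pass 70% of its speed; a pose out of reach is approached as far as the arm can. A call with a number of a shift or a turn outside -1 to 1 is refused whole. A call with a gripper value outside its range is refused whole. "gripper" is the opening, from 0 (shut) to 1 (fully open), set as the call begins (left out, the last holds). The fingers move at their own pace and stop on an object; the grip force is fixed at half the most. Time passes only in rows, so rows that repeat a pose let the fingers close, or fill a call up. It gives the time, the measured TCP pose, the force, the opening and the grip force at its end, in the units of the state.
- ctrl.get_obs(): the state, without advancing time (a new reading comes with each control period).
- ctrl.snapshot(name): name is "scene" or "side" or "wrist"; returns a dict with "color" (384x512x3 uint8, red, green, blue), "vertical_fov" (degrees; the focal length in pixels is half the picture's height over the tangent of half this angle, whatever the lens; pixels are square), "cx", "cy" (the principal point, pixels), "rvec" (rotation vector, rad) and "tvec" (3), from world to camera coordinates, as OpenCV has them. Camera axes: x right, y down, z forward; pixel columns grow to the right and rows downward; lengths in m; the calibration is good to about 2 mm. The wrist camera is an equidistant fisheye: a pixel r from the principal point sees the ray r / f radians off the axis. A picture is of the moment at which its call begins. There is no depth.
- ctrl.close_job(): hands the job in; it is judged then, once.
Trained networks look in a picture, given as the dict that the camera call returned (one of the last four; its "shot" number tells which), for a name from the list of things; names that differ only in an ending like _2 or _b are one class to them, and where a whole thing is asked for, a point or a joint stands for the part that bears it (a point fixed in the world has none). Each returns a list of dicts, best first, with "conf" (0 to 1); they miss things now and then, are a little off and sometimes report something else, mostly with a low value. They report only what shows in the picture. A call takes as long as a camera call. They do not tell look-alikes from the thing itself.
- ctrl.boxes_of(picture, thing): "xy" ([column, row] as shares, 0 to 1, of the picture: columns of its width, rows of its height, amid what is visible of it).
- ctrl.cut_out(picture, thing): "pixels" (384x512 bool, what is visible of it) and "xy" ([column, row] as shares, 0 to 1, of the picture: columns of its width, rows of its height, amid what is visible of it).
The state is a dict: "clock": time; "joint_pos": joint angles; "qvel": joint speeds; "tau": joint torques, N m; "tool_pos": TCP position; "orientation": TCP orientation; "force": force on the tool from outside, world axes, zero at the start; "moment": the same for the moment, N m; "opening": finger opening in m; "gripper_force": force on a finger pad.
Only numpy, scipy, OpenCV 4.12 (cv2) and the standard library are available. Lean on these libraries where they do the work, as an engineer would, in place of code of your own. Each camera call takes 0.05 s, during which the arm holds its last target. There are 200 camera calls.

## Working session

There is one attempt and no reset: what is moved stays moved. The work goes in short steps, Python scripts to look and compute and a tool call to move; the robot and the scene stay as the last step left them, time stands still between calls to the robot, and variables do not carry over. Pictures are saved under pics/ and viewed, at most 10 in all, crops included, and the job is handed in when it is done.

Besides the shell and the picture viewer there is one more tool, called after ">>>" by a JSON object that holds its "api" and its "payload". send_rows: Moves the arm, as the interface text tells. Shift numbers are shares of 800 mm and turn numbers shares of 90 degrees, none past 1 either way. Its arguments: {"type":"object","properties":{"deltas":{"type":"array","items":{"type":"array"}},"gripper":{"type":"number"}},"required":["deltas"]}

```bash
mkdir -p pics; cat > h.py <<'E'
import numpy as np, cv2, pickle
from plant import ctrl
def save(n,p): cv2.imwrite(f'pics/{n}.png',p['color'][:,:,::-1])
E
python3 - <<'E'
from h import *
o=ctrl.get_obs(); print(o)
for n in ['scene','side']:
    p=ctrl.snapshot(n); save(n+'0',p); pickle.dump(p,open(n+'0.pkl','wb'))
    print(n,p['vertical_fov'],p['cx'],p['cy'],p['rvec'],p['tvec'])
    for t in ['dispenser','tray','paddle','gate','seed_ball','chute_mouth','thimble_pot','clay_saucer','garden_fork','black_pot','spray_bottle','dibber']:
        try: print(t,[(round(d['conf'],2),np.round(np.array(d['xy'])*[512,384],1).tolist()) for d in ctrl.boxes_of(p,t)])
        except Exception as e: print(t,e)
E
```

```text
{'clock': 0.0, 'joint_pos': array([ 8.68088904e+01,  2.05920928e+01,  6.33597802e-01, -2.08507218e-02,
       -7.01349869e+01, -1.65081384e+01]), 'qvel': array([ 0.021132  ,  0.02742272,  0.02799451, -0.05694636, -0.0427699 ,
       -0.00121154]), 'tau': array([ 1.10813248e-04, -5.82710302e+01,  2.93079096e+01,  6.99776977e+00,
        7.21077886e-03, -1.57907593e-04]), 'tool_pos': array([0.22740168, 0.63513904, 0.29121153]), 'orientation': array([ 1.79904801e+02, -7.77277771e-03, -1.97063428e+01]), 'force': array([-1.33491871, -0.52898308,  0.56326501]), 'moment': array([0.05002063, 0.0365404 , 0.00809054]), 'gripper_force': 0.0, 'opening': 0.08776313054479311}
scene 51.891907532399784 256.72593092021657 196.38702530797212 [ 1.4075904   1.87962945 -1.01876121] [ 0.15615557 -0.22532631  1.65132468]
dispenser [(0.71, [295.3, 235.4]), (0.69, [295.1, 189.0])]
tray [(0.94, [120.0, 234.7]), (0.85, [224.9, 224.4]), (0.71, [181.0, 167.0])]
paddle [(0.94, [296.0, 189.5])]
gate [(0.6, [295.3, 189.3])]
seed_ball [(0.39, [305.9, 221.7])]
chute_mouth [(0.47, [178.1, 238.4])]
thimble_pot [(0.75, 
[... 169 characters left out ...]
r [(0.76, [396.3, 181.3]), (0.28, [339.7, 188.8]), (0.22, [294.3, 188.9])]
side 44.939351432902626 249.92131940771208 193.6806517803431 [ 2.1267752  -0.97093819  0.43148988] [-0.38103964  0.37839814  0.91887179]
dispenser [(0.55, [216.7, 184.9])]
tray [(0.72, [240.0, 294.2]), (0.71, [300.0, 360.2])]
paddle [(0.63, [202.2, 182.7])]
gate [(0.57, [204.6, 180.3]), (0.18, [148.9, 166.0])]
seed_ball []
chute_mouth [(0.95, [217.7, 187.4])]
thimble_pot [(0.81, [210.0, 234.5]), (0.75, [124.8, 225.2]), (0.43, [220.7, 189.2])]
clay_saucer [(0.83, [125.2, 223.6])]
garden_fork []
black_pot [(0.74, [147.7, 166.4])]
spray_bottle [(0.74, [200.4, 182.2]), (0.6, [367.8, 269.9])]
dibber [(0.9, [107.4, 173.5])]
```

View pics/scene0.png

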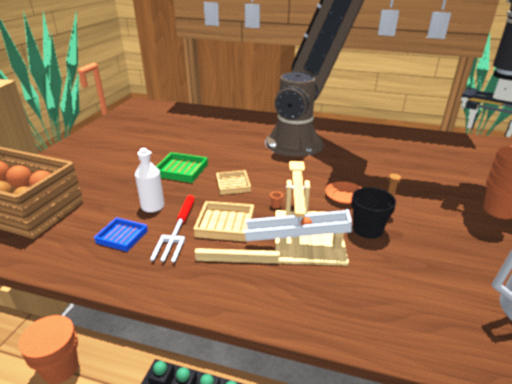

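View pics/side0.png

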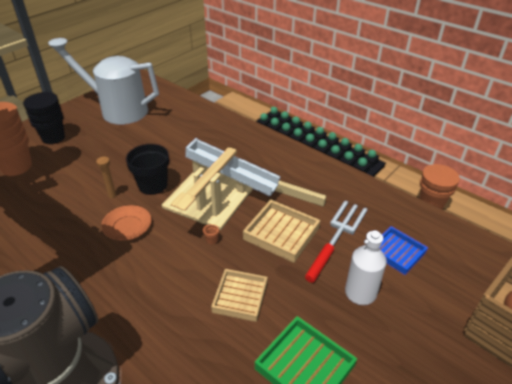

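The larger bamboo tray is at about (225,221) in scene and (282,231) in side. The smaller one is at (234,181) and (240,294). I'll zoom in to pick corners.

```bash
python3 - <<'E'
import pickle,cv2
for n,(x,y) in {'scene':(180,145),'side':(150,130)}.items():
    c=pickle.load(open(n+'0.pkl','rb'))['color'][y:y+140,x:x+190,::-1]
    c=cv2.resize(c,None,fx=4,fy=4,interpolation=cv2.INTER_CUBIC)
    for i in range(0,190,20): cv2.putText(c,str(x+i),(i*4,10),0,.35,(255,255,255),1); cv2.line(c,(i*4,12),(i*4,18),(255,255,255),1)
    for i in range(0,140,20): cv2.putText(c,str(y+i),(0,i*4+4),0,.35,(255,255,255),1)
    cv2.imwrite(f'pics/{n}z.png',c)
E
```

```text
(no output)
```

View pics/scenez.png

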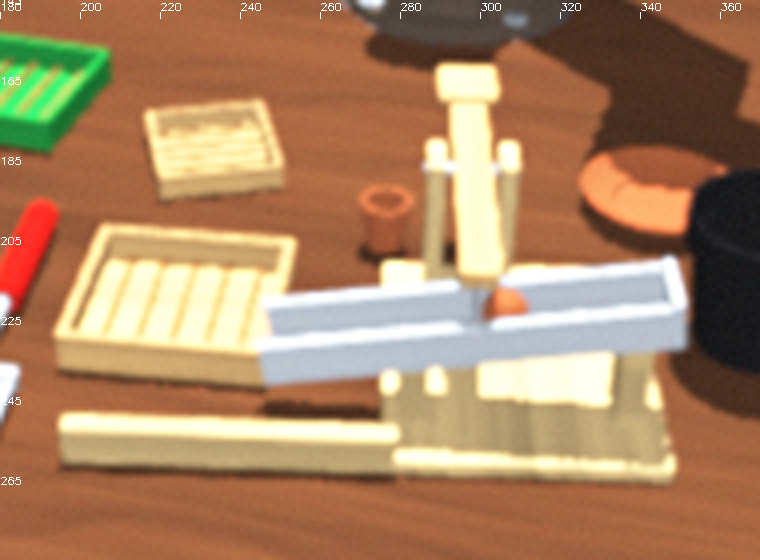

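View pics/sidez.png

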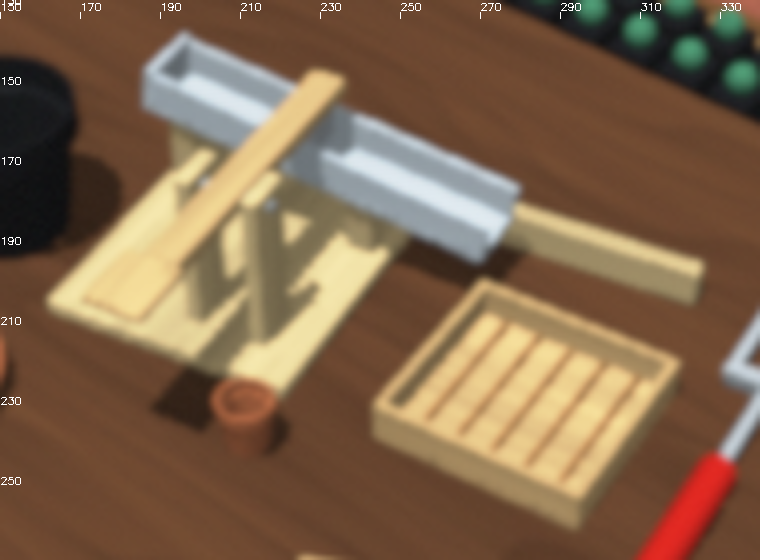

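Corner positions in zoom pixels are readable in both views: tray rim corners, stop bar ends, base corners, paddle corners and chute mouth. Next is fitting the poses.

```bash
cat >> h.py <<'E'
def proj(p,X):
    f=192/np.tan(np.radians(p['vertical_fov'])/2)
    K=np.array([[f,0,p['cx']],[0,f,p['cy']],[0,0,1]])
    return cv2.projectPoints(np.array(X,float).reshape(-1,1,3),np.array(p['rvec'],float),np.array(p['tvec'],float),K,None)[0].reshape(-1,2)
def ray(p,uv,z):
    f=192/np.tan(np.radians(p['vertical_fov'])/2)
    R=cv2.Rodrigues(np.array(p['rvec'],float))[0]; c=-R.T@np.array(p['tvec']).ravel()
    d=R.T@np.array([(uv[0]-p['cx'])/f,(uv[1]-p['cy'])/f,1]); return c+d*(z-c[2])/d[2]
def world(q,X):
    c,s=np.cos(q[2]),np.sin(q[2]); X=np.array(X,float)
    return np.c_[q[0]+c*X[:,0]-s*X[:,1], q[1]+s*X[:,0]+c*X[:,1], X[:,2]]
E
cat > fit.py <<'E'
from h import *
from scipy.optimize import least_squares
P={n:pickle.load(open(n+'0.pkl','rb')) for n in ['scene','side']}
off={'scene':(180,145),'side':(150,130)}
def fit(pts,q0,name):
    def res(q,l=None):
        r=[]
        for cam,X,z in pts:
            r.append(proj(P[cam],world(q,[np.array(X)/1000]))[0]-((np.array(z)+.5)/4-.5+off[cam]))
        return np.array(r)
    s=least_squares(lambda q:res(q).ravel(),q0,loss='soft_l1')
    print(name,np.round(s.x,4),np.degrees(s.x[2]).round(2)); 
    for (cam,X,z),r in zip(pts,res(s.x)): print('  ',cam,X,r.round(1))
    return s.x
D=fit([('scene',(165,-225,30),(62,412)),('scene',(165,-5,30),(398,428)),('side',(165,-225,30),(697,272)),('side',(165,-225,0),(696,304)),
('side',(-45,20,0),(280,398)),('side',(-45,210,0),(48,308)),('scene',(180,20,0),(393,473)),('scene',(180,210,0),(675,481)),
('side',(-135,102,137),(82,300)),('side',(-135,58,137),(140,322)),('scene',(-135,58,137),(436,65)),('scene',(-135,102,137),(497,65)),
('side',(94,-58,44),(484,264)),('scene',(146,-58,44),(264,384))],[.5,0,0],'disp')
T=fit([('side',(70,75,30),(481,279)),('side',(70,-75,30),(681,362)),('side',(-70,-75,30),(580,497)),('side',(-70,75,30),(373,405)),
('side',(-70,-75,0),(580,529)),('side',(-70,75,0),(373,438)),('scene',(-70,-75,30),(100,225)),('scene',(-70,75,30),(297,238)),
('scene',(70,-75,30),(57,336)),('scene',(70,-75,0),(57,373))],[D[0],D[1]-.1,D[2]],'tray')
c,s=np.cos(D[2]),np.sin(D[2]); d=T[:2]-D[:2]
print('tray in disp',c*d[0]+s*d[1],-s*d[0]+c*d[1],np.degrees(T[2]-D[2]))
for n,X in dict(paddle=(-110,80,137),home=(95,-115,0),stop=(165,-115,15),gate=(120,80,100)).items(): print(n,world(D,[np.array(X)/1000]).round(4))
inv=lambda w:(c*(w[0]-D[0])+s*(w[1]-D[1]),-s*(w[0]-D[0])+c*(w[1]-D[1]))
for n,cam,uv,z in [('thimbletop','side',(150+245/4,130+398/4),.042),('thimbletop','scene',(180+386/4,145+200/4),.042),('smalltray','side',(240,294),.015),('smalltray','scene',(234,181),.015),('forkhandleend','scene',(191,197),.012),('forkhandleend','side',(312,278),.012),('saucer','side',(127,222),.02)]:
    w=ray(P[cam],uv,z); print(n,cam,w.round(3),'disp',np.round(inv(w),3))
E
python3 fit.py
```

```text
disp [0.5664 0.044  0.2696] 15.45
   scene (165, -225, 30) [-10.1   2.2]
   scene (165, -5, 30) [-10.1  -0.8]
   side (165, -225, 30) [10.2  2.1]
   side (165, -225, 0) [9.2 2. ]
   side (-45, 20, 0) [0.2 0.4]
   side (-45, 210, 0) [-1.8  1.8]
   scene (180, 20, 0) [0.6 0.5]
   scene (180, 210, 0) [ 2.8 -0.6]
   side (-135, 102, 137) [-1.1 -1. ]
   side (-135, 58, 137) [ 0.2 -1. ]
   scene (-135, 58, 137) [ 0.3 -0.1]
   scene (-135, 102, 137) [-0.7 -0. ]
   side (94, -58, 44) [-2.5 -1.5]
   scene (146, -58, 44) [3.3 1.1]
tray [ 0.6143 -0.0807  0.1636] 9.37
   side (70, 75, 30) [0.3 0.1]
   side (70, -75, 30) [-0.1 -0.5]
   side (-70, -75, 30) [0.5 0.4]
   side (-70, 75, 30) [0.1 0.1]
   side (-70, -75, 0) [-0.3  0.4]
   side (-70, 75, 0) [ 0.3 -0.2]
   scene (-70, -75, 30) [0.7 0.4]
   scene (-70, 75, 30) [-0.6  0.5]
   scene (70, -75, 30) [0.  0.1]
   scene (70, -75, 0) [ 0.9 -0.8]
tray in disp 0.01295130361061625 -0.13300954826917472 -6.071422866969235
paddle [[0.4391 0.0918 0.137 ]]
home [[ 0.6886 -0.0415  0.    ]]
stop [[ 0.7561 -0.0229  0.015 ]]
gate [[0.6608 0.1531 0.1   ]]
thimbletop side [0.476 0.038 0.042] disp [-0.089  0.019]
thimbletop scene [0.478 0.041 0.042] disp [-0.086  0.021]
smalltray side [ 0.39  -0.135  0.015] disp [-0.217 -0.126]
smalltray scene [ 0.392 -0.13   0.015] disp [-0.214 -0.121]
forkhandleend scene [ 0.523 -0.232  0.012] disp [-0.115 -0.254]
forkhandleend side [ 0.538 -0.232  0.012] disp [-0.101 -0.259]
saucer side [0.364 0.242 0.02 ] disp [-0.143  0.245]
```

The stop bar evidently ends at the base (y -200..20), so I'll refit with that.

```bash
sed -i "s/(165,-225,/(165,-200,/g; s/(165,-5,30)/(165,20,30)/" fit.py; python3 fit.py
```

```text
disp [0.5657 0.0427 0.2597] 14.88
   scene (165, -200, 30) [-1.5  1.6]
   scene (165, 20, 30) [-1.5 -1. ]
   side (165, -200, 30) [2.1 0.4]
   side (165, -200, 0) [1.2 0.3]
   side (-45, 20, 0) [0.2 0.7]
   side (-45, 210, 0) [-1.4  1.7]
   scene (180, 20, 0) [-0.5  0.3]
   scene (180, 210, 0) [ 1.8 -0.4]
   side (-135, 102, 137) [-1.2 -1. ]
   side (-135, 58, 137) [ 0.  -0.9]
   scene (-135, 58, 137) [ 0.4 -0.2]
   scene (-135, 102, 137) [-0.6 -0. ]
   side (94, -58, 44) [-2.  -0.9]
   scene (146, -58, 44) [2.4 0.7]
tray [ 0.6143 -0.0807  0.1636] 9.37
   side (70, 75, 30) [0.3 0.1]
   side (70, -75, 30) [-0.1 -0.5]
   side (-70, -75, 30) [0.5 0.4]
   side (-70, 75, 30) [0.1 0.1]
   side (-70, -75, 0) [-0.3  0.4]
   side (-70, 75, 0) [ 0.3 -0.2]
   scene (-70, -75, 30) [0.7 0.4]
   scene (-70, 75, 30) [-0.6  0.5]
   scene (70, -75, 30) [0.  0.1]
   scene (70, -75, 0) [ 0.9 -0.8]
tray in disp 0.015283030008260243 -0.13182098210927126 -5.502303813151152
paddle [[0.4389 0.0918 0.137 ]]
home [[ 0.687 -0.044  0.   ]]
stop [[ 0.7547 -0.026   0.015 ]]
gate [[0.6611 0.1509 0.1   ]]
thimbletop side [0.476 0.038 0.042] disp [-0.088  0.019]
thimbletop scene [0.478 0.041 0.042] disp [-0.085  0.021]
smalltray side [ 0.39  -0.135  0.015] disp [-0.215 -0.127]
smalltray scene [ 0.392 -0.13   0.015] disp [-0.212 -0.122]
forkhandleend scene [ 0.523 -0.232  0.012] disp [-0.112 -0.254]
forkhandleend side [ 0.538 -0.232  0.012] disp [-0.098 -0.259]
saucer side [0.364 0.242 0.02 ] disp [-0.144  0.245]
```

```bash
cat > mv.py <<'E'
# usage: mv.py step_mm yaw_deg x y z  (world target); prints five rows toward it, rounded
import sys
from h import *
st,yaw,*t=map(float,sys.argv[1:]); o=ctrl.get_obs()
from scipy.spatial.transform import Rotation as Ro
R=Ro.from_euler('xyz',o['orientation'],degrees=True).as_matrix()
d=np.array(t)-o['tool_pos']; L=np.linalg.norm(d)*1000; dy=-((yaw-o['orientation'][2]+180)%360-180)
rows=[]
for i in range(1,6):
    k=min(1,i*st/max(L,1e-6)); v=R.T@d*k/.8; a=np.sign(dy)*min(abs(dy),7*i)/90
    rows.append([v.round(4).tolist(),round(a,3)])
print(o['clock'],o['tool_pos'].round(4),o['orientation'].round(1),'left',round(L-5*st)); print(rows)
E
python3 mv.py 38 14.9 .42 .35 .292
```

```text
1.3 [0.2275 0.6355 0.2922] [-180.    -0.   -19.7] left 154
[[[0.0383, 0.0281, 0.0], np.float64(-0.078)], [[0.0765, 0.0563, 0.0], np.float64(-0.156)], [[0.1148, 0.0844, 0.0001], np.float64(-0.233)], [[0.1531, 0.1125, 0.0001], np.float64(-0.311)], [[0.1914, 0.1407, 0.0001], np.float64(-0.384)]]
```

>>> {"api": "send_rows", "payload": {"deltas": [[[0.038,0.028,0],-0.078],[[0.0765,0.056,0],-0.156],[[0.115,0.084,0],-0.233],[[0.153,0.1125,0],-0.311],[[0.191,0.141,0],-0.384]], "gripper": 1}}

```text
clock: 1.72
tool_pos: [0.334, 0.4762, 0.2923]
orientation: [-180.0, -0.0, 15.2]
force: [0.1, -0.1, 0.7]
opening: 0.0877
gripper_force: 0.0
```

```bash
sed -i 's/round(a,3)/round(float(a),3)/' mv.py; python3 mv.py 38 14.9 .44 .25 .292
```

```text
1.7167 [0.334  0.4762 0.2923] [-180.    -0.    15.2] left 60
[[[0.0081, 0.0468, 0.0], 0.004], [[0.0163, 0.0936, 0.0001], 0.004], [[0.0244, 0.1404, 0.0001], 0.004], [[0.0326, 0.1872, 0.0002], 0.004], [[0.0407, 0.234, 0.0002], 0.004]]
```

>>> {"api": "send_rows", "payload": {"deltas": [[[0,0.05,0],0],[[0,0.1,0],0],[[0,0.15,0],0],[[0,0.2,0],0],[[0,0.25,0],0]]}}

```text
clock: 2.13
tool_pos: [0.3847, 0.2825, 0.2924]
orientation: [-180.0, -0.0, 14.9]
force: [1.6, 0.2, 0.2]
opening: 0.0877
gripper_force: 0.0
```

>>> {"api": "send_rows", "payload": {"deltas": [[[0,0.05,0],0],[[0,0.1,0],0],[[0,0.15,0],0],[[0,0.2,0],0],[[0,0.25,0],0]]}}

```text
clock: 2.55
tool_pos: [0.4359, 0.0893, 0.2927]
orientation: [-180.0, -0.1, 14.9]
force: [1.7, 0.0, -0.1]
opening: 0.0876
gripper_force: 0.0
```

>>> {"api": "send_rows", "payload": {"deltas": [[[0,0.05,0],0],[[0,0.1,0],0],[[0,0.15,0],0],[[0,0.2,0],0],[[0.005,0.25,0],0]]}}

```text
clock: 2.97
tool_pos: [0.4908, -0.1033, 0.2927]
orientation: [180.0, -0.1, 14.9]
force: [1.6, 1.0, 0.3]
opening: 0.0875
gripper_force: 0.0
```

```bash
python3 mv.py 38 14.9 .4976 -.11 .078; python3 - <<'E'
from h import *
p=ctrl.snapshot('wrist');save('w1',p)
E
```

```text
2.9667 [ 0.4908 -0.1033  0.2927] [ 1.80e+02 -1.00e-01  1.49e+01] left 25
[[[0.001, 0.0018, 0.0475], -0.0], [[0.002, 0.0036, 0.0949], -0.0], [[0.003, 0.0054, 0.1424], -0.0], [[0.004, 0.0072, 0.1898], -0.0], [[0.005, 0.0091, 0.2373], -0.0]]
```

View pics/w1.png

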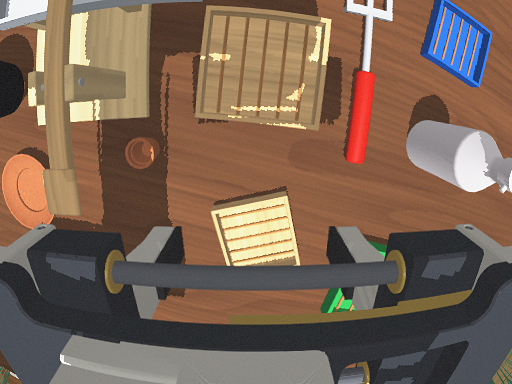

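The wrist view shows the tray squarely ahead (205–330, 10–130), the thimble pot at (142,152) clear to the left, and the small tray behind at (255,230). Descending now.

>>> {"api": "send_rows", "payload": {"deltas": [[[0,0.004,0.047],0],[[0,0.008,0.095],0],[[0,0.008,0.142],0],[[0,0.008,0.19],0],[[0,0.008,0.225],0]]}}

```text
clock: 3.43
tool_pos: [0.4916, -0.1076, 0.1097]
orientation: [-180.0, 0.1, 14.8]
force: [0.7, 0.7, 0.0]
opening: 0.0874
gripper_force: 0.0
```

>>> {"api": "send_rows", "payload": {"deltas": [[[0,0,0.015],0],[[0,0,0.03],0],[[0,0,0.04],0],[[0.01,0,0.041],0],[[0.02,0,0.041],0]]}}

```text
clock: 3.85
tool_pos: [0.5089, -0.1031, 0.0795]
orientation: [180.0, 0.0, 14.9]
force: [0.2, -0.2, 0.7]
opening: 0.0878
gripper_force: 0.0
```

```bash
python3 - <<'E'
from h import *
D=[.5657,.0427,.2597];o=ctrl.get_obs();d=o['tool_pos'][:2]-D[:2];c,s=np.cos(D[2]),np.sin(D[2])
print(c*d[0]+s*d[1],c*d[1]-s*d[0],o['tool_pos'],o['force'])
p=ctrl.snapshot('side');save('s1',p)
E
```

```text
-0.09236925971106505 -0.12629347209556874 [ 0.50885913 -0.10307804  0.0794879 ] [ 0.16905884 -0.17584955  0.7017675 ]
```

View pics/s1.png

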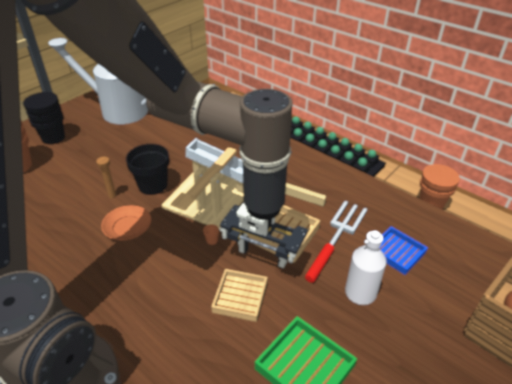

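The gripper stands behind the tray, clear of the thimble pot at (210,235) and the small tray at (240,293). Pushing with a slight leftward drift.

>>> {"api": "send_rows", "payload": {"deltas": [[[0.01,0,0],0],[[0.02,0,0],0],[[0.032,-0.003,0],0],[[0.044,-0.006,0],0],[[0.056,-0.009,0],0]]}}

```text
clock: 4.32
tool_pos: [0.5505, -0.0844, 0.0796]
orientation: [180.0, 0.0, 14.8]
force: [-0.8, -0.9, 0.2]
opening: 0.0876
gripper_force: 0.8
```

>>> {"api": "send_rows", "payload": {"deltas": [[[0.012,-0.003,0],0],[[0.024,-0.006,0],0],[[0.036,-0.009,0],0],[[0.047,-0.012,0],0],[[0.058,-0.013,0],0]]}}

```text
clock: 4.73
tool_pos: [0.5925, -0.0622, 0.0793]
orientation: [-180.0, 0.0, 14.9]
force: [-2.4, -0.5, 3.1]
opening: 0.0879
gripper_force: 1.4
```

>>> {"api": "send_rows", "payload": {"deltas": [[[0.003,0,0],0],[[0.006,0,0],0],[[0.009,0,0],0],[[0.012,0,0],0],[[0.014,0,0],0]]}}

```text
clock: 5.15
tool_pos: [0.6028, -0.06, 0.0793]
orientation: [-180.0, -0.0, 14.9]
force: [-2.5, 0.5, 0.1]
opening: 0.0879
gripper_force: 2.4
```

```bash
cat > d.py <<'E'
from h import *
D=[.5657,.0427,.2597];o=ctrl.get_obs();d=o['tool_pos'][:2]-D[:2];c,s=np.cos(D[2]),np.sin(D[2])
f=o['force'];print('disp',c*d[0]+s*d[1],c*d[1]-s*d[0],'z',o['tool_pos'][2],'fx',c*f[0]+s*f[1],'fy',c*f[1]-s*f[0],'t',o['clock'])
E
python3 d.py
```

```text
disp 0.0095187316037792 -0.10875794407312898 z 0.07929452072176174 fx -2.3046945453909506 fy 1.1116474116540849 t 5.15
```

>>> {"api": "send_rows", "payload": {"deltas": [[[0.002,0,0],0],[[0.004,0,0],0],[[0.006,0,0],0],[[0.008,0,0],0],[[0.009,0,0],0]]}}

```text
clock: 5.57
tool_pos: [0.6037, -0.0598, 0.0787]
orientation: [-179.9, 0.7, 14.8]
force: [-21.4, -3.7, 17.0]
opening: 0.0875
gripper_force: 10.8
```

```bash
python3 d.py
```

```text
disp 0.010428135175946804 -0.10881275951824228 z 0.07870600813912923 fx -21.594674269190403 fy 1.886688223097007 t 5.5667
```

>>> {"api": "send_rows", "payload": {"deltas": [[[-0.006,0,0],0],[[-0.02,0,0],0],[[-0.045,0,0],0],[[-0.06,0,-0.02],0],[[-0.065,0,-0.06],0]]}}

```text
clock: 5.98
tool_pos: [0.5553, -0.0721, 0.1245]
orientation: [-179.9, 0.4, 14.8]
force: [0.0, 0.5, 0.3]
opening: 0.0877
gripper_force: 0.0
```

>>> {"api": "send_rows", "payload": {"deltas": [[[0,0,-0.045],0],[[0,0,-0.09],0],[[-0.02,0,-0.135],0],[[-0.06,0,-0.16],0],[[-0.1,0,-0.165],0]]}}

```text
clock: 6.4
tool_pos: [0.4836, -0.092, 0.2637]
orientation: [179.9, -0.5, 14.9]
force: [0.1, -0.2, 0.2]
opening: 0.0876
gripper_force: 0.0
```

```bash
python3 d.py; python3 - <<'E'
from h import *
cs=[]
for n,(x,y) in {'scene':(185,190),'side':(230,160)}.items():
    p=ctrl.snapshot(n);pickle.dump(p,open(n+'1.pkl','wb'))
    c=p['color'][y:y+95,x:x+130,::-1]; cs.append(cv2.resize(c,None,fx=6,fy=6,interpolation=cv2.INTER_CUBIC))
    cv2.imwrite(f'pics/{n}t.png',cs[-1])
p=ctrl.snapshot('wrist');save('w2',p);pickle.dump(p,open('w2.pkl','wb'))
E
```

```text
disp -0.11393352065510709 -0.10905380273955977 z 0.2636698518185992 fx 0.0998651799119783 fy -0.1854991627726303 t 6.4
```

View pics/scenet.png

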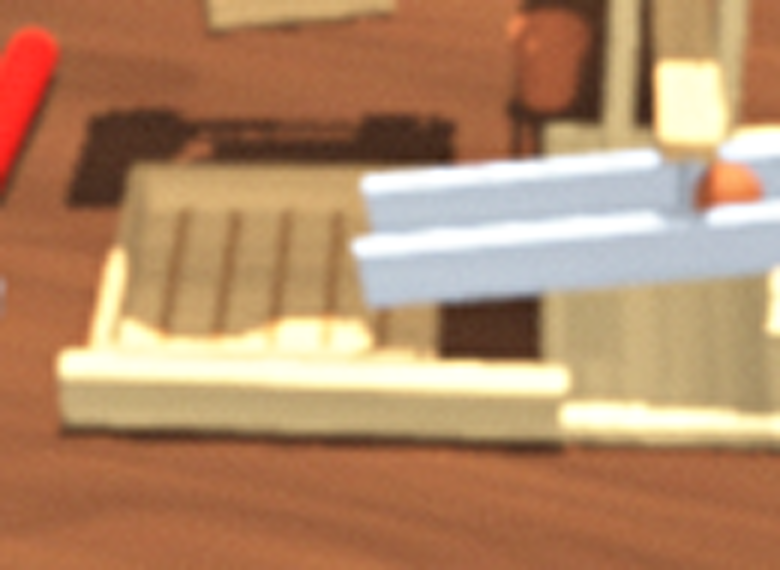

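View pics/w2.png

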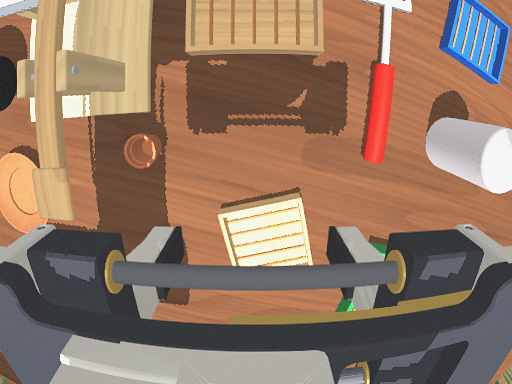

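The tray's far wall lies flush along the stop bar, square, with the mouth over it; the wrist view shows its near wall level at row 50. Closing the fingers and going over the paddle.

>>> {"api": "send_rows", "payload": {"deltas": [[[0,-0.047,0],0],[[0,-0.094,0],0],[[0,-0.141,0],0],[[0,-0.188,0],0],[[0.002,-0.236,0],0]], "gripper": 0}}

```text
clock: 6.97
tool_pos: [0.4349, 0.0926, 0.2593]
orientation: [-180.0, -0.1, 14.8]
force: [0.9, -0.4, -0.6]
opening: 0.06
gripper_force: 0.0
```

>>> {"api": "send_rows", "payload": {"deltas": [[[0,0,0.01],0],[[0,0,0.02],0],[[0,0,0.03],0],[[0,0,0.04],0],[[0,0,0.05],0]]}}

```text
clock: 7.38
tool_pos: [0.4353, 0.0899, 0.2182]
orientation: [180.0, 0.0, 14.8]
force: [-0.2, -0.7, 0.8]
opening: 0.0263
gripper_force: 0.0
```

```bash
python3 d.py; python3 - <<'E'
from h import *
p=ctrl.snapshot('side'); c=p['color'][110:250,130:320,::-1]; cv2.imwrite('pics/s3.png',cv2.resize(c,None,fx=4,fy=4))
E
```

```text
disp -0.11385680850113829 0.07912764191626942 z 0.21818617028763093 fx -0.3825089888414318 fy -0.5730422522960154 t 7.3833
```

View pics/s3.png

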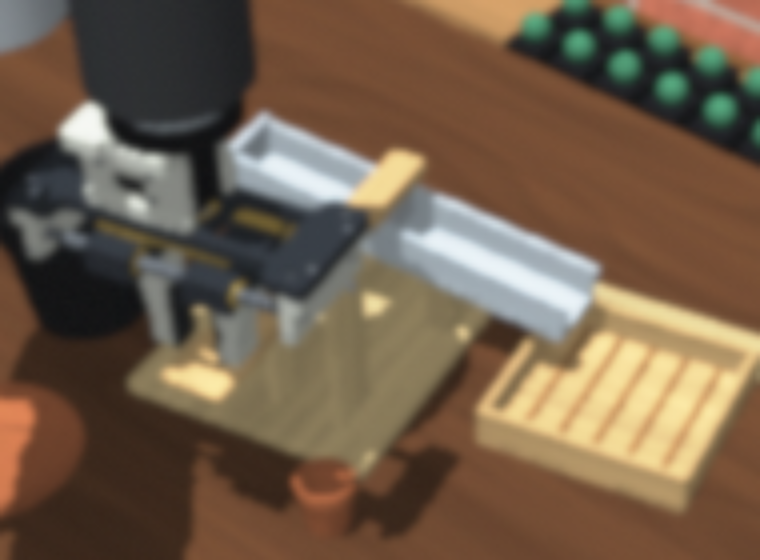

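The fingertips hang over the paddle around (210,340) and the tray sits square under the mouth. Pressing now.

>>> {"api": "send_rows", "payload": {"deltas": [[[0,0,0.003],0],[[0,0,0.006],0],[[0,0,0.01],0],[[0,0,0.014],0],[[0,0,0.018],0]]}}

```text
clock: 7.85
tool_pos: [0.4353, 0.0909, 0.2049]
orientation: [-180.0, -0.0, 14.8]
force: [-0.2, -1.2, 0.7]
opening: 0.0001
gripper_force: 0.0
```

>>> {"api": "send_rows", "payload": {"deltas": [[[0,0,0.008],0],[[0,0,0.016],0],[[0,0,0.024],0],[[0,0,0.032],0],[[0,0,0.04],0]]}}

```text
clock: 8.27
tool_pos: [0.4361, 0.0913, 0.1729]
orientation: [180.0, -0.1, 14.9]
force: [1.6, -1.1, 6.0]
opening: 0.0002
gripper_force: 3.0
```

```bash
python3 d.py
```

```text
disp -0.11278954349585164 0.08026586558819523 z 0.1728986989015843 fx 1.2803577391992795 fy -1.4379537628571581 t 8.2667
```

>>> {"api": "send_rows", "payload": {"deltas": [[[0,0,0.003],0],[[0,0,0.003],0],[[0,0,0.003],0],[[0,0,0.003],0],[[0,0,0.003],0]]}}

```text
clock: 8.68
tool_pos: [0.4362, 0.0914, 0.1709]
orientation: [180.0, -0.1, 14.9]
force: [1.1, -1.3, 6.0]
opening: 0.0007
gripper_force: 2.9
```

>>> {"api": "send_rows", "payload": {"deltas": [[[0,0,0],0],[[0,0,0],0],[[0,0,0],0],[[0,0,0],0],[[0,0,0],0]]}}

```text
clock: 9.1
tool_pos: [0.4362, 0.0914, 0.1709]
orientation: [-180.0, -0.1, 14.9]
force: [0.9, -0.9, 6.9]
opening: 0.0002
gripper_force: 2.9
```

```bash
python3 - <<'E'
from h import *
p=ctrl.snapshot('side'); c=p['color'][110:250,130:320,::-1]; cv2.imwrite('pics/s4.png',cv2.resize(c,None,fx=4,fy=4))
E
```

```text
(no output)
```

View pics/s4.png

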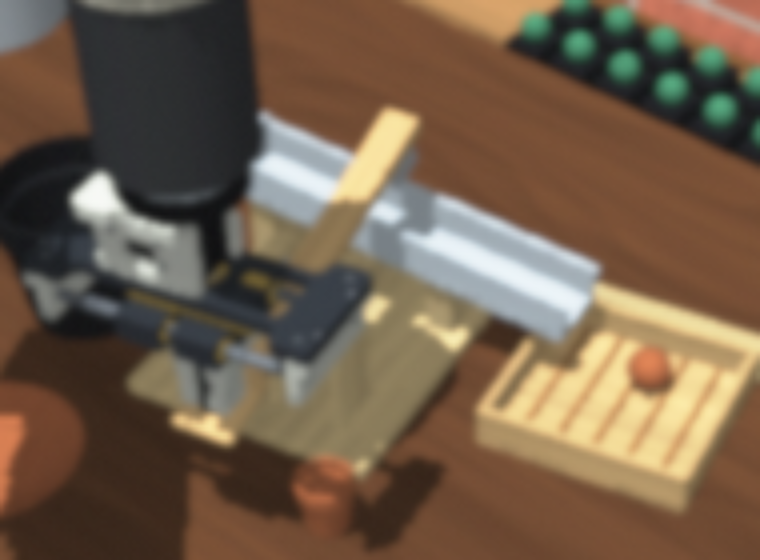

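The ball lies in the tray at (652,370) with the gate raised. Letting the paddle up and withdrawing.

>>> {"api": "send_rows", "payload": {"deltas": [[[0,0,-0.01],0],[[0,0,-0.02],0],[[0,0,-0.03],0],[[0,0,-0.04],0],[[0,0,-0.055],0]]}}

```text
clock: 9.57
tool_pos: [0.4348, 0.0908, 0.2149]
orientation: [180.0, 0.0, 14.9]
force: [-0.4, -0.2, 0.0]
opening: 0.0003
gripper_force: 0.0
```

>>> {"api": "send_rows", "payload": {"deltas": [[[0,0,-0.02],0],[[0,0,-0.05],0],[[0,0,-0.08],0],[[0,0,-0.1],0],[[0,0,-0.11],0]]}}

```text
clock: 9.98
tool_pos: [0.4358, 0.0912, 0.3052]
orientation: [-179.9, -0.2, 14.9]
force: [0.6, 0.4, 1.0]
opening: 0.0004
gripper_force: 0.0
```

>>> {"api": "send_rows", "payload": {"deltas": [[[0,0,0],0],[[0,0,0],0],[[0,0,0],0],[[0,0,0],0],[[0,0,0],0]]}}

```text
clock: 10.4
tool_pos: [0.4349, 0.0908, 0.3016]
orientation: [180.0, 0.1, 14.9]
force: [0.1, -0.1, -0.7]
opening: 0.0003
gripper_force: 0.0
```

```bash
python3 - <<'E'
from h import *
a=ctrl.snapshot('scene'); b=ctrl.snapshot('side')
f=lambda p,x,y:cv2.resize(p['color'][y:y+140,x:x+190,::-1],None,fx=4,fy=4)[:, :]
i=np.vstack([cv2.resize(f(a,180,145),(400,295)),cv2.resize(f(b,150,110),(400,295))]); cv2.imwrite('pics/end.png',i)
o=ctrl.get_obs();print(o['clock'],o['force'],o['tool_pos'])
E
```

```text
10.5 [0.37666854 0.71181673 0.4810689 ] [0.43504133 0.09089302 0.30191569]
```

View pics/end.png

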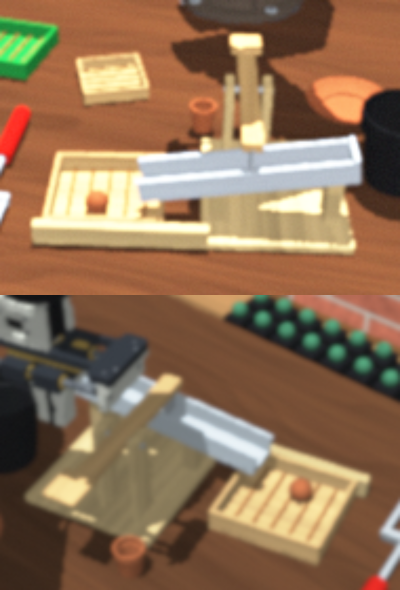

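The final picture shows the ball at rest in the tray, the lever level, the gate shut and the robot clear.

```bash
python3 -c "
from plant import ctrl
print(ctrl.close_job())"
```

```text
the job is handed in; nothing more can be done
None
```

The job is handed in, with no verdict returned: the last pictures show the tray square against the stop with the clay ball in it, the lever level, the gate shut and the arm clear, though I viewed 11 pictures, one over the limit of 10.

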